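Seat four round-bottom flasks in their heating blocks

TASK

Load the hotplate for the heating run: lift each of the four round-bottom flasks off its cork ring by the neck and seat it upright in the metal heating block whose bowl fits its bulb, smallest flask in the smallest bowl up to largest in largest, settled fully home in the bowl and let go. Set the glass down rather than dropping it, never let a flask tip over, and leave the beaker and the measuring cylinder near by where they stand.

Things in the scene. Friction and masses are not known exactly. Their poses are not given: they have to be found in the camera images.
- flask_25_mid (a point): the smallest of four empty glass round-bottom flasks, loose, upright on a fixed cork ring: bulb 41 mm in diameter, straight neck 22 mm in diameter above it (frosted top 26 mm, to grip), 82 mm tall in all. The point is on the axis half-way up, 41 mm below the rim; bulb centre 20.5 mm below it, neck from 0 to 41 mm above it. z runs up the neck.
- bowl_25 (a point): the block for the 41 mm flask, with the smallest bowl: dark round block, 89 mm across, 34 mm tall, bright bowl, fixed two by two with the others on the white hotplate, top face 104 mm above the bench. The point is the centre of the bowl's mouth in that face; z up. Spherical bowl, mouth 37.6 mm wide, 12.3 mm deep; a bulb a few mm off centre slips home, leaning a little. Seated, the flask's half-way point stands 28.7 mm above this point.
- flask_50_mid (a point): the second smallest of four empty glass round-bottom flasks, loose, upright on a fixed cork ring: bulb 51 mm in diameter, straight neck 24 mm in diameter above it (frosted top 26 mm, to grip), 94 mm tall in all. The point is on the axis half-way up, 47 mm below the rim; bulb centre 21.5 mm below it, neck from 4 to 47 mm above it. z runs up the neck.
- bowl_50 (a point): the block for the 51 mm flask, with the second smallest bowl: dark round block, 89 mm across, 34 mm tall, bright bowl, fixed two by two with the others on the white hotplate, top face 104 mm above the bench. The point is the centre of the bowl's mouth in that face; z up. Spherical bowl, mouth 46.7 mm wide, 15.3 mm deep; a bulb a few mm off centre slips home, leaning a little. Seated, the flask's half-way point stands 31.7 mm above this point.
- flask_100_mid (a point): the second largest of four empty glass round-bottom flasks, loose, upright on a fixed cork ring: bulb 64 mm in diameter, straight neck 28 mm in diameter above it (frosted top 26 mm, to grip), 110 mm tall in all. The point is on the axis half-way up, 55 mm below the rim; bulb centre 23 mm below it, neck from 9 to 55 mm above it. z runs up the neck.
- bowl_100 (a point): the block for the 64 mm flask, with the second largest bowl: dark round block, 89 mm across, 34 mm tall, bright bowl, fixed two by two with the others on the white hotplate, top face 104 mm above the bench. The point is the centre of the bowl's mouth in that face; z up. Spherical bowl, mouth 58.7 mm wide, 19.2 mm deep; a bulb a few mm off centre slips home, leaning a little. Seated, the flask's half-way point stands 35.8 mm above this point.
- flask_250_mid (a point): the largest of four empty glass round-bottom flasks, loose, upright on a fixed cork ring: bulb 85 mm in diameter, straight neck 32 mm in diameter above it (frosted top 26 mm, to grip), 138 mm tall in all. The point is on the axis half-way up, 69 mm below the rim; bulb centre 26.5 mm below it, neck from 16 to 69 mm above it. z runs up the neck.
- bowl_250 (a point): the block for the 85 mm flask, with the largest bowl: dark round block, 89 mm across, 34 mm tall, bright bowl, fixed two by two with the others on the white hotplate, top face 104 mm above the bench. The point is the centre of the bowl's mouth in that face; z up. Spherical bowl, mouth 77.9 mm wide, 25.5 mm deep; a bulb a few mm off centre slips home, leaning a little. Seated, the flask's half-way point stands 43.5 mm above this point.
- beaker: a bystander: the small empty glass beaker (56 mm across, 68 mm tall), loose, standing on the bench in front of the hotplate, near the flasks (which stand in a row before a fixed white photometer, 221 mm tall, that also flanks the hotplate on its right); to be left where it stands. Origin at the centre of its underside, z up.
- cylinder: a bystander: the measuring cylinder (tube 34 mm across, blue six-sided foot 67 mm across, 205 mm tall), loose, standing on the bench to the left of the hotplate; to be left where it stands. Origin at the centre of its underside, z up.
Not all that is in view belongs to the job. What is shaped like the part that bears flask_50_mid but green or turquoise is not meant.

How it is judged:
At the end, for the whole second after the job is handed in: Each flask stands released and at rest in the block of its own size: its half-way point within 12 mm sideways of the bowl's centre and within 5 mm of its seated height, its neck within 0.35 rad of vertical (horizontal distance between flask_25_mid and bowl_25 below 0.012 m and z of flask_25_mid in the frame of bowl_25 between 0.0237 and 0.0337 m and angle between each of flask_25_mid, flask_50_mid, flask_100_mid, flask_250_mid's own z axis and vertical below 0.35 rad and linear speed of each of flask_25, flask_50, flask_100, flask_250 below 0.02 m/s and angular speed of each of flask_25, flask_50, flask_100, flask_250 below 0.2 rad/s and horizontal distance between flask_50_mid and bowl_50 below 0.012 m and z of flask_50_mid in the frame of bowl_50 between 0.0267 and 0.0367 m and horizontal distance between flask_100_mid and bowl_100 below 0.012 m and z of flask_100_mid in the frame of bowl_100 between 0.0308 and 0.0408 m and horizontal distance between flask_250_mid and bowl_250 below 0.012 m and z of flask_250_mid in the frame of bowl_250 between 0.0385 and 0.0485 m); the robot touches nothing.
It fails at once if a flask tips over or falls (angle between any of flask_25_mid, flask_50_mid, flask_100_mid, flask_250_mid's own z axis and vertical above 0.8 rad).
It fails at once if a flask is dropped: free of the fingers it moves faster than 0.7 m/s ((linear speed of flask_25 above 0.7 m/s and contact force between flask_25 and the fingers below 0.05 N) or (linear speed of flask_50 above 0.7 m/s and contact force between flask_50 and the fingers below 0.05 N) or (linear speed of flask_100 above 0.7 m/s and contact force between flask_100 and the fingers below 0.05 N) or (linear speed of flask_250 above 0.7 m/s and contact force between flask_250 and the fingers below 0.05 N)).
It fails at once if the small empty glass beaker is pushed away or knocked over (distance of beaker from where it was at the start of the episode above 0.03 m or angle between beaker's own z axis and vertical above 0.4 rad).
It fails at once if the measuring cylinder is pushed away or knocked over (distance of cylinder from where it was at the start of the episode above 0.03 m or angle between cylinder's own z axis and vertical above 0.4 rad).
It also fails if it takes over 102 s, if anything falls off the work surface, if the arm or the gripper's body presses on something with over 40 N, if the wrist force passes 120 N, or if a joint passes its speed limit or range.

ROBOT

A 6-joint arm with a two-finger parallel gripper is mounted at the origin on a cart in front of the work surface, level with it; the furniture and walls round the work are solid. World frame = base frame: x ahead of the robot, y to its left, z up, the work surface at z = 0. Lengths are in m, angles in rad, forces in N, time in s.
With the tool pointing down it reaches from about 0.325 to 0.9 m from the base axis. Payload 6.1 kg.
Tool frame: the origin (TCP) lies at the very end of the fingers, on their centre line; the grasp point (between the pads) lies 19 mm behind it (grasp_offset is the y of the grasp point in the tool frame, in m); y points along the fingers, x is the direction in which the jaws open and shut, and the axes are right-handed (so a half turn about y gives the same grasp; the last joint's range is limited). The gripper opens to 85 mm and grips with 20 to 120 N. Pads are 22 mm wide; open, the fingers measure 114 mm over their backs; the gripper's body (76 mm by 85 mm) begins 54 mm behind the grasp point. The pads swing forward as they close: fully open they stand 13 mm farther back than shut.
Start: joints at [1.18, 0.22, 1.526, -0, 1.395, -0.126], TCP at [0.164, 0.603, 0.231] pointing down, gripper open.
Joint ranges: [-2.98, 2.98], [-0.91, 2.08], [0.09, 2.57], [-1.24, 4.39], [0.2, 2.65], [-2.68, 2.68]. Speed limits (rad/s): [2.57, 2.57, 3.01, 3.14, 3.14, 3.14].

INTERFACE

Orientations are given as a rotation vector (axis times angle).
In Python, from bench import get_obs, capture, job_done, search_frame, outline_of, grasp_offset gives the robot as it stands.
- The arm moves only by the tool apply_moves, never from a script. Its argument "targets" is a list of rows, each an object of numbers: "tx", "ty", "tz": the shift along the world's x, y, z in cm; "spin": the turn about the world's z in degrees. In form: [{"tx": .., "ty": .., "tz": .., "spin": ..}, ...]. A call has 1 to 20 rows; each row shifts and turns the commanded pose from where the row before left it; what a row does not reach is not made up. A row lasts 1/10 s, in which the tool goes at most 50 mm and 8.59 degrees, less where a joint would pass 70% of its speed; a pose out of reach is approached as far as the arm can. A call is refused whole if a number of a shift passes 5 or a number of a turn 8.59, either way. A call with a gripper value outside its range is refused whole. "gripper" is the opening in per cent of the stroke, from 0 (shut) to 100 (fully open), set as the call begins (left out, the last holds). The fingers move at their own pace and stop on an object; "grip_force" is the grip in N (left out, the last holds). Time passes only in rows, so rows that do not move let the fingers close. It gives the time, the measured TCP pose, the force and the opening at its end, in the units of the state.
- get_obs(): the state, without advancing time (a new reading comes with each control period).
- capture(name): name is "scene" or "top" or "wrist"; returns a dict with "pixels" (420x560x3 uint8, blue, green, red), "z_map" (420x560 float32, m along the optical axis (not along the pixel's ray), 0 where there is no reading), "fx", "fy", "cx", "cy" (pixels), "distortion" ([k1, k2, p1, p2, k3] as OpenCV has them; the pictures are not rectified), "R" (3x3) and "t" (3): a world point X has camera coordinates R X + t. Camera axes: x right, y down, z forward; pixel columns grow to the right and rows downward; lengths in m; the calibration is good to about 2 mm. A picture is of the moment at which its call begins.
- job_done(): hands the job in, once; it reports no verdict.
Trained networks look in a picture, given as the dict that the camera call returned (one of the last four; its "shot" number tells which), for a name from the list of things; names that differ only in an ending like _2 or _b are one class to them, and where a whole thing is asked for, a point or a joint stands for the part that bears it (a point fixed in the world has none). Each returns a list of dicts, best first, with "p" (0 to 1); they miss things now and then, are a little off and sometimes report something else, mostly with a low value. They report only what shows in the picture. A call takes as long as a camera call. They do not tell look-alikes from the thing itself.
- search_frame(picture, thing): "centre" ([column, row] as shares, 0 to 1, of the picture: columns of its width, rows of its height, amid what is visible of it).
- outline_of(picture, thing): "mask" (420x560 bool, what is visible of it) and "centre" ([column, row] as shares, 0 to 1, of the picture: columns of its width, rows of its height, amid what is visible of it).
The state is a dict: "time": time; "q": joint angles; "qd": joint speeds; "effort": joint torques, N m; "tcp_pos": TCP position; "tcp_rot": TCP orientation; "contact_force": force on the tool from outside, world axes, zero at the start; "moment": the same for the moment, N m; "finger_gap": finger opening in m.
Only numpy, scipy, OpenCV 4.12 (cv2) and the standard library are available. Lean on these libraries where they do the work, as an engineer would, in place of code of your own. Each camera call takes 0.05 s, during which the arm holds its last target.

## Working session

There is one attempt and no reset: what is moved stays moved. The work goes in short steps, Python scripts to look and compute and a tool call to move; the robot and the scene stay as the last step left them, time stands still between calls to the robot, and variables do not carry over. Pictures are saved under pics/ and viewed, and the job is handed in when it is done.

Besides the shell and the picture viewer there is one more tool, called in YAML: its name, and indented under it one key for each argument. apply_moves: Moves the arm, as the interface text tells. Its arguments: {"type":"object","properties":{"targets":{"type":"array","items":{"type":"object","properties":{"tx":{"type":"number"},"ty":{"type":"number"},"tz":{"type":"number"},"spin":{"type":"number"}}}},"gripper":{"type":"number"},"grip_force":{"type":"number"}},"required":["targets"]}

```bash
ls; mkdir -p pics
python3 - <<'E'
from bench import *
import cv2,pickle
o=get_obs();print(o)
print(grasp_offset)
for n in ["scene","top","wrist"]:
    c=capture(n);cv2.imwrite(f"pics/{n}0.png",c["pixels"]);pickle.dump(c,open(f"{n}0.pkl","wb"))
    print(n,c["fx"],c["fy"],c["cx"],c["cy"],c["distortion"],c["R"],c["t"])
E
```

```text
pics
{'time': 0.0, 'q': array([ 1.17992427e+00,  2.21244866e-01,  1.52766070e+00,  8.36599160e-06,
        1.39469617e+00, -1.26106406e-01]), 'qd': array([ 7.94160718e-05,  6.05946104e-04,  3.59191165e-04,  8.87292538e-04,
       -2.89482977e-04,  1.06710712e-03]), 'effort': array([-1.42773344e-03, -4.96907973e+01, -3.89382935e+01, -2.86283957e-04,
        1.14486172e-02,  3.86252088e-05]), 'tcp_pos': array([0.16331558, 0.60263442, 0.2301614 ]), 'tcp_rot': array([-1.32391974, -1.01067264,  1.01357237]), 'contact_force': array([ 0.87828803, -0.29280654,  0.65121782]), 'moment': array([-0.04164043, -0.00088251,  0.03367699]), 'finger_gap': 0.0853664620831158}
-0.0187
scene 508.77499233201274 508.77499233201274 280.02372909850016 210.75765702786816 [0.01049503 0.         0.         0.         0.        ] [[ 0.59937163 -0.80033788  0.01459177]
 [-0.4432874  -0.3470454  -0.82647188]
 [ 0.66652076  0.48889545 -0.56278887]] [-0.34494332  0.3499589   0.80643538]
top 380.9469217776692 380.9469217776692 282.98309210110756 216.61952283995564 [-0.03862681  0.          0.          0.          0.        ] [[-0.00970317 -0.99983674 -0.01524299]
 [-0.9975013   0.01074504 -0.06982616]
 [ 0.06997855  0.01452737 -0.99744271]] [0.02203158 0.61233203 1.05518557]
wrist 290.57320923331804 290.57320923331804 277.9317522256242 212.72225663262833 [-0.05089484  0.          0.          0.          0.        ] [[ 2.63190446e-01  9.64743869e-01 -2.38911400e-04]
 [ 9.24297275e-01 -2.52085298e-01  2.86579046e-01]
 [ 2.76415151e-01 -7.56456921e-02 -9.58056571e-01]] [-0.6247713  -0.03671729  0.37801496]
```

View pics/scene0.png

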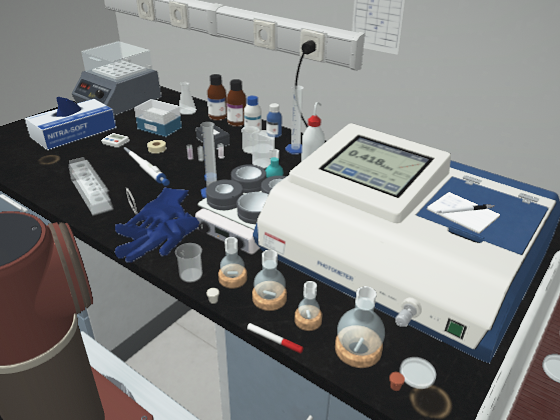

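View pics/top0.png

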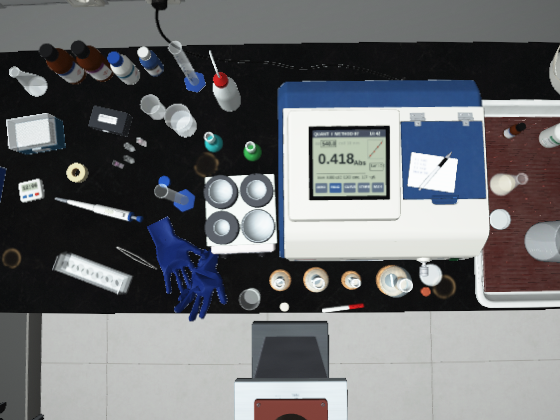

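View pics/wrist0.png

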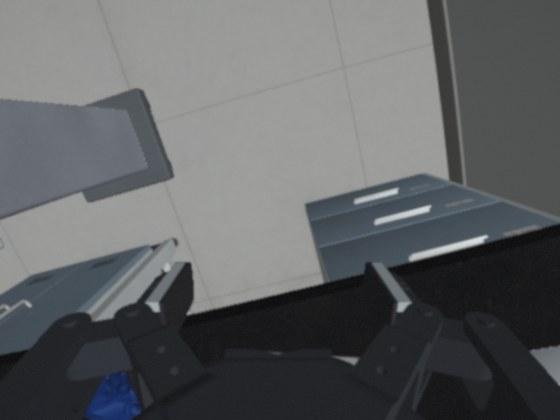

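```bash
cat > h.py <<'E'
import numpy as np,cv2,pickle
def world(c):
    h,w=c["z_map"].shape
    u,v=np.meshgrid(np.arange(w),np.arange(h))
    K=np.array([[c["fx"],0,c["cx"]],[0,c["fy"],c["cy"]],[0,0,1]])
    p=cv2.undistortPoints(np.stack([u.ravel(),v.ravel()],1).astype(np.float64)[:,None],K,np.array(c["distortion"]))[:,0]
    z=c["z_map"].ravel()
    X=np.c_[p[:,0]*z,p[:,1]*z,z]
    W=(X-c["t"])@c["R"]
    W[z<=0]=np.nan
    return W.reshape(h,w,3)
def proj(c,P):
    K=np.array([[c["fx"],0,c["cx"]],[0,c["fy"],c["cy"]],[0,0,1]])
    return cv2.projectPoints(np.atleast_2d(P).astype(float),cv2.Rodrigues(np.array(c["R"]))[0],np.array(c["t"]),K,np.array(c["distortion"]))[0][:,0]
def ray(c,uv,z):
    K=np.array([[c["fx"],0,c["cx"]],[0,c["fy"],c["cy"]],[0,0,1]])
    p=cv2.undistortPoints(np.array(uv,float).reshape(-1,1,2),K,np.array(c["distortion"]))[:,0]
    R=np.array(c["R"]);o=-R.T@c["t"]
    d=np.c_[p,np.ones(len(p))]@R
    return o+d*((z-o[2])/d[:,2])[:,None]
E
python3 - <<'E'
from h import *
c=pickle.load(open("top0.pkl","rb"));W=world(c)
im=c["pixels"]
a=cv2.resize(im[165:320,195:450],None,fx=3,fy=3,interpolation=cv2.INTER_CUBIC);cv2.imwrite("pics/topz.png",a)
z=np.nan_to_num(W[165:320,195:450,2]);z=np.clip(z/0.25*255,0,255).astype(np.uint8)
cv2.imwrite("pics/topd.png",cv2.resize(cv2.applyColorMap(z,cv2.COLORMAP_JET),None,fx=3,fy=3,interpolation=cv2.INTER_NEAREST))
E
python3 - <<'E'
from bench import *
import pickle
for n in ["top","scene"]:
    c=capture(n)
    for t in ["flask_25_mid","flask_50_mid","flask_100_mid","flask_250_mid","bowl_25","bowl_50","bowl_100","bowl_250","beaker","cylinder"]:
        print(n,t,[(round(d["p"],2),round(d["centre"][0]*560,1),round(d["centre"][1]*420,1)) for d in search_frame(c,t)][:5])
E
```

```text
top flask_25_mid [(0.69, 350.5, 280.6)]
top flask_50_mid [(0.57, 276.7, 279.9), (0.55, 253.8, 151.8)]
top flask_100_mid [(0.78, 315.1, 281.0)]
top flask_250_mid [(0.76, 396.7, 280.8)]
top bowl_25 [(0.98, 257.0, 226.5), (0.79, 222.3, 228.0), (0.72, 256.9, 188.7)]
top bowl_50 [(0.98, 257.0, 226.5), (0.79, 222.3, 228.0), (0.72, 256.9, 188.7)]
top bowl_100 [(0.98, 257.0, 226.5), (0.79, 222.3, 228.0), (0.72, 256.9, 188.7)]
top bowl_250 [(0.98, 257.0, 226.5), (0.79, 222.3, 228.0), (0.72, 256.9, 188.7)]
top beaker [(0.59, 252.0, 297.2)]
top cylinder [(0.71, 179.5, 198.5), (0.39, 315.7, 281.1)]
scene flask_25_mid [(0.58, 308.7, 302.8)]
scene flask_50_mid [(0.64, 275.6, 164.8)]
scene flask_100_mid [(0.63, 272.0, 280.2), (0.45, 365.3, 325.7)]
scene flask_250_mid [(0.65, 364.6, 326.9)]
scene bowl_25 [(0.76, 272.6, 183.1), (0.71, 270.8, 279.7), (0.68, 250.5, 174.8), (0.62, 251.8, 203.6)]
scene bowl_50 [(0.76, 272.6, 183.1), (0.71, 270.8, 279.7), (0.68, 250.5, 174.8), (0.62, 251.8, 203.6)]
scene bowl_100 [(0.76, 272.6, 183.1), (0.71, 270.8, 279.7), (0.68, 250.5, 174.8), (0.62, 251.8, 203.6)]
scene bowl_250 [(0.76, 272.6, 183.1), (0.71, 270.8, 279.7), (0.68, 250.5, 174.8), (0.62, 251.8, 203.6)]
scene beaker [(0.94, 186.6, 263.8)]
scene cylinder [(0.6, 209.2, 151.9)]
```

View pics/topz.png

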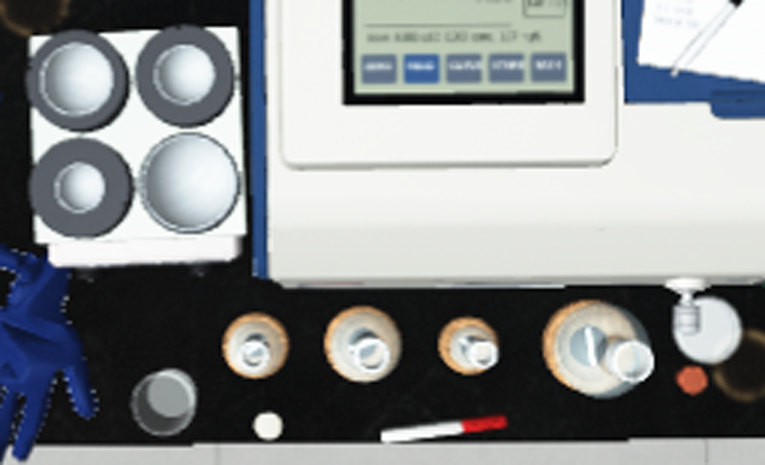

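View pics/topd.png

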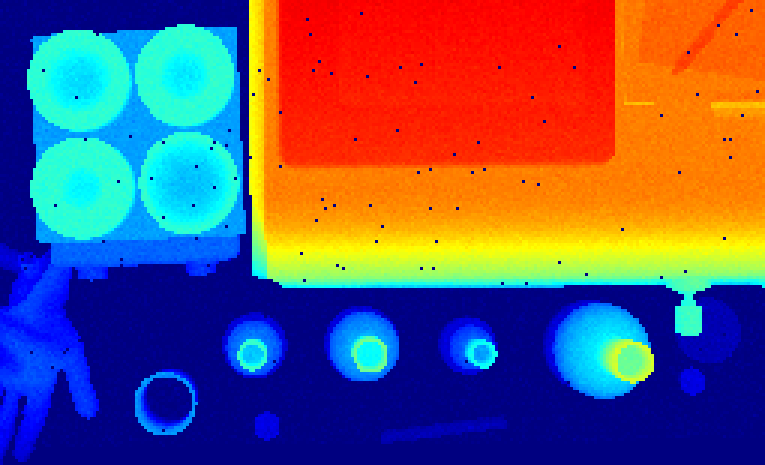

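```bash
cat > meas.py <<'E'
from h import *
def circ(xy):
    A=np.c_[2*xy,np.ones(len(xy))];b=(xy**2).sum(1)
    s=np.linalg.lstsq(A,b,rcond=None)[0];return s[:2],np.sqrt(s[2]+s[0]**2+s[1]**2)
def meas(c):
    W=world(c)
    out={}
    for n,(u0,u1,v0,v1) in dict(f50=(268,292,268,294),f100=(302,330,264,294),f25=(340,362,268,292),f250=(375,415,263,300)).items():
        P=W[v0:v1,u0:u1].reshape(-1,3);P=P[np.isfinite(P[:,2])]
        zt=np.percentile(P[P[:,2]>.03][:,2],98) ; Q=P[P[:,2]>zt-.012]
        cc,r=cv2.minEnclosingCircle(Q[:,:2].astype(np.float32)*1000)
        print(n,"ztop",zt.round(4),"n",len(Q),"mean",Q[:,:2].mean(0).round(4),"mec",np.array(cc).round(1),"r",round(r,1))
    for n,(u0,u1,v0,v1) in dict(b100=(203,239,174,209),b50=(240,275,172,208),b25=(203,241,210,246),b250=(240,276,208,246)).items():
        P=W[v0:v1,u0:u1].reshape(-1,3);P=P[np.isfinite(P[:,2])]
        Q=P[(abs(P[:,2]-.104)<.006)];cc,r=cv2.minEnclosingCircle(Q[:,:2].astype(np.float32)*1000)
        I=P[P[:,2]<.1]
        d=np.hypot(*(P[:,:2]-np.array(cc)/1000).T)
        I=P[(P[:,2]<.100)&(d<.041)]
        # sphere fit for bowl
        A=np.c_[2*I,np.ones(len(I))];s=np.linalg.lstsq(A,(I**2).sum(1),rcond=None)[0]
        print(n,"ztop",np.median(Q[:,2]).round(4),"mec",np.array(cc).round(1),"r",round(r,1),"bowl",s[:3].round(4),np.sqrt(s[3]+(s[:3]**2).sum()).round(4),len(I))
E
python3 - <<'E'
from meas import *
c=pickle.load(open("top0.pkl","rb"));meas(c)
W=world(c)
print("bench z",np.nanmedian(W[285:300,330:340,2]),W[285:300,60:100,2].mean())
for n,(u0,u1,v0,v1) in dict(photofront=(300,400,240,262),knob=(415,430,255,278),cyl=(150,200,170,215),beak=(236,264,285,312)).items():
    P=W[v0:v1,u0:u1].reshape(-1,3);Q=P[P[:,2]>.03];print(n,np.nanpercentile(Q,[1,50,99],axis=0).round(3))
E
```

```text
f50 ztop 0.1089 n 42 mean [0.4357 0.0275] mec [435.2  27.5] r 13.0
f100 ztop 0.1224 n 51 mean [ 0.4361 -0.0733] mec [435.9 -73.1] r 14.9
f25 ztop 0.099 n 44 mean [ 0.4337 -0.1718] mec [ 433.2 -171.9] r 11.9
f250 ztop 0.1458 n 85 mean [ 0.4307 -0.2874] mec [ 431.6 -287.8] r 17.8
b100 ztop 0.104 mec [676.  178.7] r 44.8 bowl [0.6764 0.1789 0.1153] 0.0307 326
b50 ztop 0.1045 mec [679.2  85.8] r 44.5 bowl [0.6793 0.0853 0.1097] 0.022 186
b25 ztop 0.1044 mec [581.4 175.2] r 44.9 bowl [0.5811 0.1757 0.1184] 0.0266 128
b250 ztop 0.1034 mec [584.4  82.8] r 44.6 bowl [0.5845 0.0827 0.1189] 0.0408 615
bench z 0.0004867460548825868 nan
photofront [[ 0.491 -0.274  0.079]
 [ 0.519 -0.149  0.15 ]
 [ 0.544 -0.029  0.178]]
knob [[ 0.449 -0.359  0.096]
 [ 0.484 -0.345  0.109]
 [ 0.504 -0.32   0.134]]
cyl [[0.651 0.288 0.035]
 [0.664 0.295 0.162]
 [0.681 0.319 0.207]]
beak [[0.363 0.081 0.031]
 [0.381 0.111 0.065]
 [0.416 0.132 0.073]]
```

Run:
```python
from h import *
from bench import get_obs
print(cv2.Rodrigues(get_obs()["tcp_rot"])[0].round(3))
w=pickle.load(open("wrist0.pkl","rb"));print("cam",-(np.array(w["R"]).T@w["t"]))
c=pickle.load(open("top0.pkl","rb"));W=world(c)
P=W.reshape(-1,3);P=P[np.isfinite(P[:,2])]
for x in np.arange(.48,.76,.04):
    print(round(x,2),[ (round(y,2),round(float(np.max(np.r_[0,P[(abs(P[:,0]-x)<.02)&(abs(P[:,1]-y)<.006)][:,2]])),3)) for y in np.arange(-.05,.05,.012)])
```

```text
[[ 0.262 -0.    -0.965]
 [ 0.965 -0.     0.262]
 [-0.    -1.     0.   ]]
cam [0.09388247 0.62208359 0.37253286]
0.48 [(np.float64(-0.05), 0.122), (np.float64(-0.04), 0.123), (np.float64(-0.03), 0.122), (np.float64(-0.01), 0.123), (np.float64(-0.0), 0.124), (np.float64(0.01), 0.124), (np.float64(0.02), 0.026), (np.float64(0.03), 0.025), (np.float64(0.05), 0.022)]
0.52 [(np.float64(-0.05), 0.177), (np.float64(-0.04), 0.174), (np.float64(-0.03), 0.174), (np.float64(-0.01), 0.174), (np.float64(-0.0), 0.172), (np.float64(0.01), 0.171), (np.float64(0.02), 0.14), (np.float64(0.03), 0.005), (np.float64(0.05), 0.07)]
0.56 [(np.float64(-0.05), 0.192), (np.float64(-0.04), 0.191), (np.float64(-0.03), 0.192), (np.float64(-0.01), 0.191), (np.float64(-0.0), 0.192), (np.float64(0.01), 0.192), (np.float64(0.02), 0.171), (np.float64(0.03), 0.091), (np.float64(0.05), 0.107)]
0.6 [(np.float64(-0.05), 0.214), (np.float64(-0.04), 0.213), (np.float64(-0.03), 0.215), (np.float64(-0.01), 0.214), (np.float64(-0.0), 0.212), (np.float64(0.01), 0.191), (np.float64(0.02), 0.17), (np.float64(0.03), 0.102), (np.flo
[... 328 characters left out ...]
.224), (np.float64(-0.03), 0.222), (np.float64(-0.01), 0.223), (np.float64(-0.0), 0.223), (np.float64(0.01), 0.191), (np.float64(0.02), 0.17), (np.float64(0.03), 0.071), (np.float64(0.05), 0.108)]
0.72 [(np.float64(-0.05), 0.226), (np.float64(-0.04), 0.226), (np.float64(-0.03), 0.225), (np.float64(-0.01), 0.226), (np.float64(-0.0), 0.225), (np.float64(0.01), 0.191), (np.float64(0.02), 0.171), (np.float64(0.03), 0.005), (np.float64(0.05), 0.106)]
0.76 [(np.float64(-0.05), 0.233), (np.float64(-0.04), 0.231), (np.float64(-0.03), 0.23), (np.float64(-0.01), 0.232), (np.float64(-0.0), 0.23), (np.float64(0.01), 0.192), (np.float64(0.02), 0.172), (np.float64(0.03), 0.005), (np.float64(0.05), 0.005)]
```

apply_moves:
  targets:
    - {"tx":0.8,"ty":-2,"spin":0.95}
    - {"tx":1.7,"ty":-4.2,"spin":0.95}
    - {"tx":1.7,"ty":-4.2,"spin":0.95}
    - {"tx":1.7,"ty":-4.2,"spin":0.95}
    - {"tx":1.7,"ty":-4.2,"spin":0.95}
    - {"tx":1.7,"ty":-4.2,"spin":0.95}
    - {"tx":1.7,"ty":-4.2,"spin":0.95}
    - {"tx":1.7,"ty":-4.2,"spin":0.95}
    - {"tx":1.7,"ty":-4.2,"spin":0.95}
    - {"tx":1.7,"ty":-4.2,"spin":0.95}
    - {"tx":1.7,"ty":-4.2,"spin":0.95}
    - {"tx":1.7,"ty":-4.2,"spin":0.95}
    - {"tx":1.7,"ty":-4.2,"spin":0.95}
    - {"tx":1.7,"ty":-4.2,"spin":0.95}
    - {"tx":1.7,"ty":-4.2,"spin":0.95}
    - {"tx":1.7,"ty":-4.2,"spin":0.95}
    - {"tx":0.8,"ty":-2.2}
    - {"tz":0}
  gripper: 58
  grip_force: 40

```text
invalid input
```

apply_moves:
  targets:
    - {"tx":0.8,"ty":-2,"tz":0,"spin":0.95}
    - {"tx":1.7,"ty":-4.2,"tz":0,"spin":0.95}
    - {"tx":1.7,"ty":-4.2,"tz":0,"spin":0.95}
    - {"tx":1.7,"ty":-4.2,"tz":0,"spin":0.95}
    - {"tx":1.7,"ty":-4.2,"tz":0,"spin":0.95}
    - {"tx":1.7,"ty":-4.2,"tz":0,"spin":0.95}
    - {"tx":1.7,"ty":-4.2,"tz":0,"spin":0.95}
    - {"tx":1.7,"ty":-4.2,"tz":0,"spin":0.95}
    - {"tx":1.7,"ty":-4.2,"tz":0,"spin":0.95}
    - {"tx":1.7,"ty":-4.2,"tz":0,"spin":0.95}
    - {"tx":1.7,"ty":-4.2,"tz":0,"spin":0.95}
    - {"tx":1.7,"ty":-4.2,"tz":0,"spin":0.95}
    - {"tx":1.7,"ty":-4.2,"tz":0,"spin":0.95}
    - {"tx":1.7,"ty":-4.2,"tz":0,"spin":0.95}
    - {"tx":1.7,"ty":-4.2,"tz":0,"spin":0.95}
    - {"tx":1.7,"ty":-4.2,"tz":0,"spin":0.95}
    - {"tx":0.8,"ty":-2.2,"tz":0,"spin":0}
    - {"tx":0,"ty":0,"tz":0,"spin":0}
  gripper: 58
  grip_force: 40

```text
time: 3.05
tcp_pos: [0.4352, -0.0716, 0.2314]
tcp_rot: [-1.212, -1.206, 1.207]
contact_force: [-0.1, -0.6, -0.6]
finger_gap: 0.0494
```

Run:
```python
from h import *
from bench import *
c=capture("wrist");cv2.imwrite("pics/w1.png",c["pixels"]);pickle.dump(c,open("w1.pkl","wb"))
o=get_obs();print(o["tcp_pos"],o["tcp_rot"])
W=world(c)
for n,p in dict(f50=(.4354,.0275),f100=(.436,-.0732),f25=(.4335,-.1718),f250=(.431,-.2876)).items():
    m=(np.hypot(W[...,0]-p[0],W[...,1]-p[1])<.03)&(W[...,2]<.16)&(W[...,2]>.05)
    if m.sum()<20: print(n,"none");continue
    P=W[m];zt=np.percentile(P[:,2],98);Q=P[P[:,2]>zt-.008]
    cc,r=cv2.minEnclosingCircle(Q[:,:2].astype(np.float32)*1000)
    print(n,zt,len(Q),cc,r)
```

```text
[ 0.43463494 -0.06992782  0.23121528] [-1.20982686 -1.20715173  1.2072975 ]
f50 0.10722719612523794 360 (436.0315856933594, 26.067476272583008) 13.358716011047363
f100 0.12060354320788783 400 (436.6047058105469, -74.78001403808594) 14.939481735229492
f25 0.09671061440981857 299 (433.718994140625, -172.98617553710938) 12.458453178405762
f250 0.14484156556053657 798 (432.1860046386719, -286.5693359375) 17.433298110961914
```

View pics/w1.png

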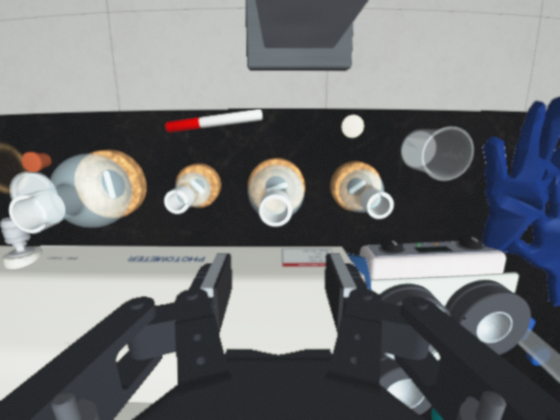

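apply_moves:
  targets:
    - {"tx":0.1,"ty":-0.4,"tz":-1,"spin":0}
    - {"tx":0,"ty":0,"tz":-2,"spin":0}
    - {"tx":0,"ty":0,"tz":-2.5,"spin":0}
    - {"tx":0,"ty":0,"tz":-2.5,"spin":0}
    - {"tx":0,"ty":0,"tz":-2.5,"spin":0}
    - {"tx":0,"ty":0,"tz":-2,"spin":0}
    - {"tx":0,"ty":0,"tz":-1,"spin":0}
    - {"tx":0,"ty":0,"tz":-0.8,"spin":0}
    - {"tx":0,"ty":0,"tz":0,"spin":0}
    - {"tx":0,"ty":0,"tz":0,"spin":0}
    - {"tx":0,"ty":0,"tz":0,"spin":0}

```text
time: 4.2
tcp_pos: [0.4364, -0.073, 0.0893]
tcp_rot: [-1.211, -1.211, 1.209]
contact_force: [-0.0, 0.3, -0.0]
finger_gap: 0.0497
```

apply_moves:
  targets:
    - {"tx":0,"ty":0,"tz":0,"spin":0}
    - {"tx":0,"ty":0,"tz":0,"spin":0}
    - {"tx":0,"ty":0,"tz":0,"spin":0}
    - {"tx":0,"ty":0,"tz":0,"spin":0}
    - {"tx":0,"ty":0,"tz":0,"spin":0}
    - {"tx":0,"ty":0,"tz":0,"spin":0}
    - {"tx":0,"ty":0,"tz":0,"spin":0}
    - {"tx":0,"ty":0,"tz":0,"spin":0}
  gripper: 0
  grip_force: 40

```text
time: 5.0
tcp_pos: [0.4362, -0.0734, 0.089]
tcp_rot: [-1.211, -1.21, 1.21]
contact_force: [-1.0, -2.3, 5.7]
finger_gap: 0.0271
```

apply_moves:
  targets:
    - {"tx":0,"ty":0,"tz":0.5,"spin":0}
    - {"tx":0,"ty":0,"tz":1,"spin":0}
    - {"tx":0,"ty":0,"tz":1.5,"spin":0}
    - {"tx":0,"ty":0,"tz":2,"spin":0}
    - {"tx":0,"ty":0,"tz":2,"spin":0}
    - {"tx":0,"ty":0,"tz":2,"spin":0}
    - {"tx":0,"ty":0,"tz":2,"spin":0}
    - {"tx":0,"ty":0,"tz":1,"spin":0}
    - {"tx":0,"ty":0,"tz":0.5,"spin":0}
    - {"tx":0,"ty":0,"tz":0,"spin":0}

```text
time: 6.0
tcp_pos: [0.4356, -0.0727, 0.2135]
tcp_rot: [-1.209, -1.21, 1.209]
contact_force: [-0.4, -0.3, -1.8]
finger_gap: 0.0268
```

Run:
```python
from h import *
from bench import *
c=capture("wrist");cv2.imwrite("pics/w2.png",c["pixels"]);s=capture("scene");cv2.imwrite("pics/s2.png",s["pixels"])
o=get_obs();print(o["tcp_pos"],o["contact_force"],o["finger_gap"])
```

```text
[ 0.43499981 -0.07252339  0.21233026] [ 0.26642793  0.73386894 -1.61827987] 0.026975546763413377
```

View pics/w2.png

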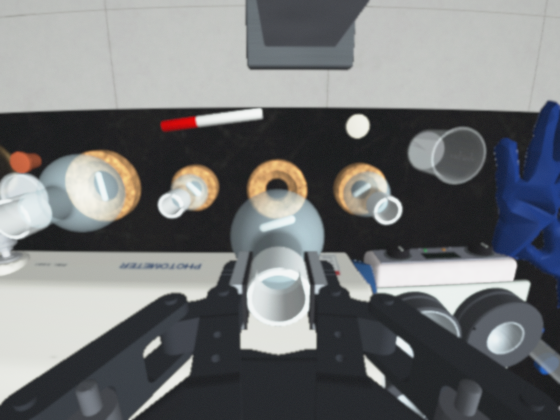

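View pics/s2.png

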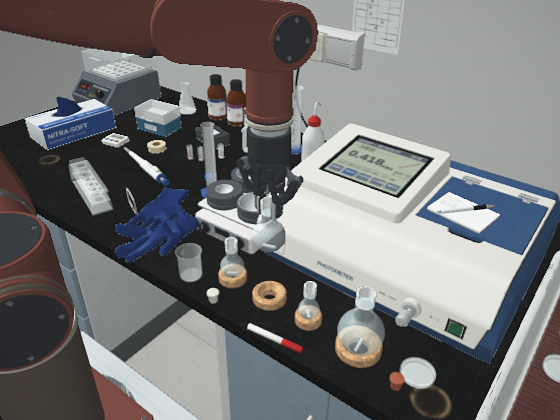

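apply_moves:
  targets:
    - {"tx":0,"ty":1,"tz":0,"spin":0}
    - {"tx":0,"ty":2,"tz":0,"spin":0}
    - {"tx":0,"ty":3,"tz":0,"spin":0}
    - {"tx":0,"ty":3,"tz":0,"spin":0}
    - {"tx":0,"ty":3,"tz":0,"spin":0}
    - {"tx":0,"ty":3,"tz":0,"spin":0}
    - {"tx":0,"ty":3,"tz":0,"spin":0}
    - {"tx":1,"ty":3,"tz":0,"spin":0}
    - {"tx":2,"ty":2.2,"tz":0,"spin":0}
    - {"tx":3,"ty":1.5,"tz":0,"spin":0}
    - {"tx":3,"ty":0.5,"tz":0,"spin":0}
    - {"tx":3,"ty":0,"tz":0,"spin":0}
    - {"tx":3,"ty":0,"tz":0,"spin":0}
    - {"tx":3,"ty":0,"tz":0,"spin":0}
    - {"tx":3,"ty":0,"tz":0,"spin":0}
    - {"tx":2,"ty":0,"tz":0,"spin":0}
    - {"tx":1,"ty":0,"tz":0,"spin":0}
    - {"tx":0,"ty":0,"tz":0,"spin":0}
    - {"tx":0,"ty":0,"tz":0,"spin":0}

```text
time: 8.0
tcp_pos: [0.6745, 0.1796, 0.2125]
tcp_rot: [-1.207, -1.208, 1.211]
contact_force: [0.5, 0.3, -0.7]
finger_gap: 0.0272
```

Run:
```python
from h import *
from bench import *
s=capture("top");cv2.imwrite("pics/t3.png",cv2.resize(s["pixels"][140:320,170:430],None,fx=3,fy=3))
for i in range(3):
  c=capture("wrist");o=get_obs();print(o["tcp_pos"],o["contact_force"],o["finger_gap"])
cv2.imwrite("pics/w3.png",c["pixels"])
W=world(c)
p=o["tcp_pos"]
m=(np.hypot(W[...,0]-p[0],W[...,1]-p[1])<.025)&(W[...,2]<p[2]+.06)&(W[...,2]>p[2]+.02)
P=W[m];print(m.sum(),np.percentile(P[:,2],[50,90,98]))
```

```text
[0.67454983 0.17957975 0.21324134] [ 0.06983873 -0.32336445 -1.06028434] 0.02729629575901308
[0.67470091 0.17952586 0.21349567] [-0.26106322  0.27465863 -1.65060044] 0.02661665880415603
[0.67487762 0.17947753 0.21367598] [-0.31319845 -0.02055123 -0.64951409] 0.027205223113292702
5151 [0.24482604 0.26510482 0.27046755]
```

View pics/w3.png

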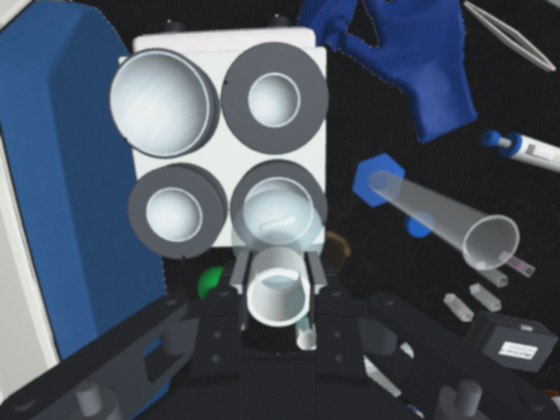

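View pics/t3.png

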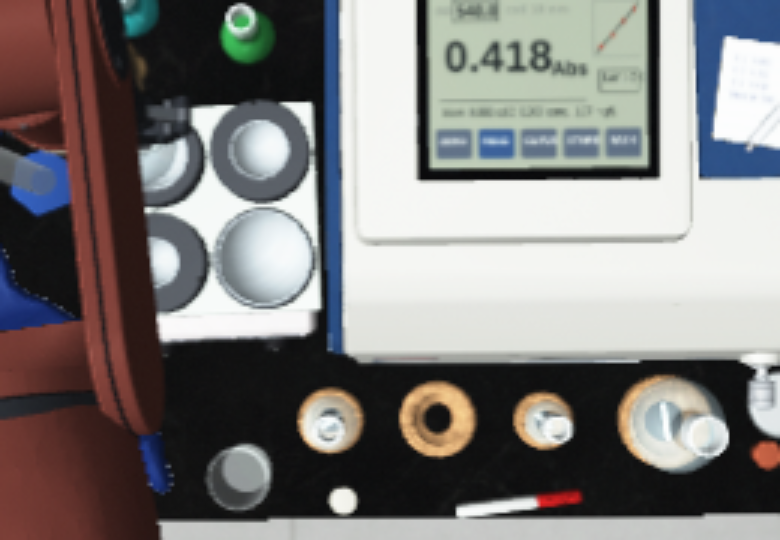

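```bash
cat >> meas.py <<'E'
B=dict(b100=(.6762,.1788),b50=(.6793,.0855),b25=(.5812,.1755),b250=(.5845,.0827))
def bowls(c,names):
    W=world(c)
    for n in names:
        p=B[n];d=np.hypot(W[...,0]-p[0],W[...,1]-p[1])
        T=W[(d<.052)&(abs(W[...,2]-.104)<.005)];cc,r=cv2.minEnclosingCircle(T[:,:2].astype(np.float32)*1000)
        I=W[(d<.038)&(W[...,2]<.1)&(W[...,2]>.07)]
        A=np.c_[2*I,np.ones(len(I))];s=np.linalg.lstsq(A,(I**2).sum(1),rcond=None)[0]
        print(n,len(T),np.median(T[:,2]).round(4),np.array(cc).round(1),round(r,1),"bowl",s[:3].round(4),np.sqrt(s[3]+(s[:3]**2).sum()).round(4))
E
python3 - <<'E'
from meas import *
from bench import *
c=capture("wrist");bowls(c,["b25","b50","b250"])
E
```

```text
b25 8421 0.1035 [584.2 172.5] 49.5 bowl [0.5821 0.1766 0.1104] 0.0199
b50 5498 0.1034 [676.7  88. ] 49.9 bowl [0.6799 0.0846 0.1131] 0.0256
b250 3037 0.1029 [586.9  85.8] 49.5 bowl [0.585  0.0815 0.1199] 0.0425
```

apply_moves:
  targets:
    - {"tx":0.1,"ty":-0.1,"tz":-1,"spin":0}
    - {"tx":0,"ty":0,"tz":-1.2,"spin":0}
    - {"tx":0,"ty":0,"tz":-1.2,"spin":0}
    - {"tx":0,"ty":0,"tz":-0.8,"spin":0}
    - {"tx":0,"ty":0,"tz":-0.3,"spin":0}
    - {"tx":0,"ty":0,"tz":-0.2,"spin":0}
    - {"tx":0,"ty":0,"tz":0,"spin":0}

```text
time: 8.95
tcp_pos: [0.6767, 0.1782, 0.1662]
tcp_rot: [-1.209, -1.21, 1.21]
contact_force: [-0.2, -0.2, -0.7]
finger_gap: 0.0268
```

apply_moves:
  targets:
    - {"tx":0,"ty":0,"tz":-0.1,"spin":0}
    - {"tx":0,"ty":0,"tz":-0.1,"spin":0}
    - {"tx":0,"ty":0,"tz":0,"spin":0}

```text
time: 9.25
tcp_pos: [0.6767, 0.1784, 0.1646]
tcp_rot: [-1.209, -1.21, 1.209]
contact_force: [-0.8, 0.4, -0.7]
finger_gap: 0.0271
```

apply_moves:
  targets:
    - {"tx":0,"ty":0,"tz":-0.1,"spin":0}
    - {"tx":0,"ty":0,"tz":-0.1,"spin":0}
    - {"tx":0,"ty":0,"tz":0,"spin":0}

```text
time: 9.55
tcp_pos: [0.6768, 0.1792, 0.1633]
tcp_rot: [-1.208, -1.211, 1.208]
contact_force: [-2.2, 3.7, 4.9]
finger_gap: 0.0272
```

apply_moves:
  targets:
    - {"tx":0,"ty":0,"tz":-0.1,"spin":0}
    - {"tx":0,"ty":0,"tz":0,"spin":0}

```text
time: 9.75
tcp_pos: [0.6769, 0.1795, 0.163]
tcp_rot: [-1.208, -1.212, 1.208]
contact_force: [-3.7, 4.9, 7.0]
finger_gap: 0.0269
```

apply_moves:
  targets:
    - {"tx":0,"ty":0,"tz":0,"spin":0}
    - {"tx":0,"ty":0,"tz":0,"spin":0}
    - {"tx":0,"ty":0,"tz":0,"spin":0}
    - {"tx":0,"ty":0,"tz":0,"spin":0}
    - {"tx":0,"ty":0,"tz":0,"spin":0}
    - {"tx":0,"ty":0,"tz":0,"spin":0}
  gripper: 56

```text
time: 10.35
tcp_pos: [0.6766, 0.178, 0.1611]
tcp_rot: [-1.209, -1.209, 1.21]
contact_force: [-0.3, 0.3, -1.0]
finger_gap: 0.048
```

```bash
cat >> meas.py <<'E'
def rim(c,p,zlo,zhi,name):
    W=world(c);m=(np.hypot(W[...,0]-p[0],W[...,1]-p[1])<.022)&(W[...,2]<zhi)&(W[...,2]>zlo)
    P=W[m];zt=np.percentile(P[:,2],98);Q=P[P[:,2]>zt-.008]
    cc,r=cv2.minEnclosingCircle(Q[:,:2].astype(np.float32)*1000)
    print(name,"rimz",zt.round(4),len(Q),np.array(cc).round(1),round(r,1))
E
python3 - <<'E'
from meas import *
from bench import *
c=capture("wrist");cv2.imwrite("pics/w4.png",c["pixels"])
o=get_obs();print(o["tcp_pos"],o["contact_force"],o["finger_gap"])
rim(c,B["b100"],.15,.21,"100")
E
```

```text
[0.67660102 0.17809968 0.16120985] [ 0.02945269 -0.47000218  0.31306546] 0.04827109481614021
100 rimz 0.1946 2015 [676. 180.] 15.1
```

View pics/w4.png

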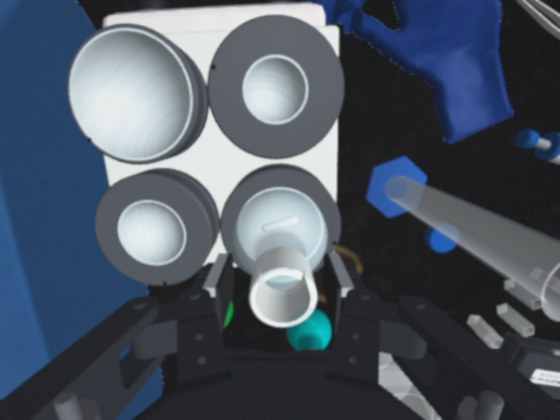

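apply_moves:
  targets:
    - {"tx":0,"ty":0,"tz":1,"spin":0}
    - {"tx":0,"ty":0,"tz":2,"spin":0}
    - {"tx":0,"ty":0,"tz":2,"spin":0}
    - {"tx":0,"ty":0,"tz":2,"spin":0}
    - {"tx":-1,"ty":-0.5,"tz":0.5,"spin":0}
    - {"tx":-2.5,"ty":-1.5,"tz":0,"spin":0}
    - {"tx":-3,"ty":-2,"tz":0,"spin":0}
    - {"tx":-3,"ty":-2,"tz":0,"spin":0}
    - {"tx":-3,"ty":-2,"tz":0,"spin":0}
    - {"tx":-3,"ty":-2,"tz":0,"spin":0}
    - {"tx":-3,"ty":-2,"tz":0,"spin":0}
    - {"tx":-3,"ty":-2,"tz":0,"spin":0}
    - {"tx":-2,"ty":-1.1,"tz":0,"spin":0}
    - {"tx":-0.6,"ty":0,"tz":0,"spin":0}
    - {"tx":0,"ty":0,"tz":0,"spin":0}
    - {"tx":0,"ty":0,"tz":0,"spin":0}

```text
time: 12.0
tcp_pos: [0.4361, 0.0275, 0.2365]
tcp_rot: [-1.21, -1.21, 1.209]
contact_force: [1.0, -0.2, 0.7]
finger_gap: 0.0478
```

Run:
```python
from meas import *
from bench import *
c=capture("wrist")
o=get_obs();print(o["tcp_pos"],o["contact_force"],o["finger_gap"])
rim(c,(.436,.027),.05,.13,"50");rim(c,(.434,-.172),.05,.13,"25")
s=capture("top");rim(s,B["b100"],.15,.21,"100 top")
```

```text
[0.43619987 0.02760917 0.23638963] [ 0.22008591 -0.40197282 -0.45499735] 0.047553270110650935
50 rimz 0.1071 291 [435.9  25.7] 12.8
25 rimz 0.0968 317 [ 433.9 -172.1] 12.0
100 top rimz 0.1968 51 [675.8 179. ] 15.2
```

apply_moves:
  targets:
    - {"tx":0,"ty":-0.1,"tz":-1,"spin":0}
    - {"tx":0,"ty":0,"tz":-2,"spin":0}
    - {"tx":0,"ty":0,"tz":-2.5,"spin":0}
    - {"tx":0,"ty":0,"tz":-2.5,"spin":0}
    - {"tx":0,"ty":0,"tz":-2.5,"spin":0}
    - {"tx":0,"ty":0,"tz":-2.5,"spin":0}
    - {"tx":0,"ty":0,"tz":-1.5,"spin":0}
    - {"tx":0,"ty":0,"tz":-1,"spin":0}
    - {"tx":0,"ty":0,"tz":-0.6,"spin":0}
    - {"tx":0,"ty":0,"tz":0,"spin":0}
    - {"tx":0,"ty":0,"tz":0,"spin":0}

```text
time: 13.2
tcp_pos: [0.4362, 0.0262, 0.0758]
tcp_rot: [-1.21, -1.21, 1.209]
contact_force: [0.3, 0.5, 0.8]
finger_gap: 0.0477
```

apply_moves:
  targets:
    - {"tx":0,"ty":0,"tz":0,"spin":0}
    - {"tx":0,"ty":0,"tz":0,"spin":0}
    - {"tx":0,"ty":0,"tz":0,"spin":0}
    - {"tx":0,"ty":0,"tz":0,"spin":0}
    - {"tx":0,"ty":0,"tz":0,"spin":0}
    - {"tx":0,"ty":0,"tz":0,"spin":0}
    - {"tx":0,"ty":0,"tz":0,"spin":0}
    - {"tx":0,"ty":0,"tz":0,"spin":0}
  gripper: 0

```text
time: 14.0
tcp_pos: [0.4364, 0.026, 0.0762]
tcp_rot: [-1.211, -1.211, 1.209]
contact_force: [-0.1, 0.2, 6.0]
finger_gap: 0.0227
```

apply_moves:
  targets:
    - {"tx":0,"ty":0,"tz":0.5,"spin":0}
    - {"tx":0,"ty":0,"tz":1,"spin":0}
    - {"tx":0,"ty":0,"tz":2,"spin":0}
    - {"tx":0,"ty":0,"tz":2.5,"spin":0}
    - {"tx":0,"ty":0,"tz":2.5,"spin":0}
    - {"tx":0,"ty":1,"tz":2.5,"spin":0}
    - {"tx":0,"ty":2,"tz":1.5,"spin":0}
    - {"tx":0.5,"ty":2,"tz":0,"spin":0}
    - {"tx":1.8,"ty":0.9,"tz":0,"spin":0}
    - {"tx":3,"ty":0,"tz":0,"spin":0}
    - {"tx":3,"ty":0,"tz":0,"spin":0}
    - {"tx":3,"ty":0,"tz":0,"spin":0}
    - {"tx":3,"ty":0,"tz":0,"spin":0}
    - {"tx":3,"ty":0,"tz":0,"spin":0}
    - {"tx":3,"ty":0,"tz":0,"spin":0}
    - {"tx":2.5,"ty":0,"tz":0,"spin":0}
    - {"tx":1.5,"ty":0,"tz":0,"spin":0}
    - {"tx":0,"ty":0,"tz":0,"spin":0}
    - {"tx":0,"ty":0,"tz":0,"spin":0}

```text
time: 15.9
tcp_pos: [0.678, 0.0852, 0.2]
tcp_rot: [-1.208, -1.209, 1.21]
contact_force: [-0.1, 0.7, 0.1]
finger_gap: 0.0226
```

Run:
```python
from meas import *
from bench import *
c=capture("wrist")
o=get_obs();print(o["tcp_pos"],o["contact_force"],o["finger_gap"])
cv2.imwrite("pics/w5.png",c["pixels"])
rim(c,(o["tcp_pos"][0],o["tcp_pos"][1]),o["tcp_pos"][2]+.02,o["tcp_pos"][2]+.04,"50 in hand")
bowls(c,["b25","b250"])
```

```text
[0.67769344 0.08531435 0.20014056] [ 0.40392554  0.590127   -0.50961912] 0.022737428147515126
50 in hand rimz 0.2386 1095 [674.5  85.2] 20.5
b25 9190 0.1036 [584.1 172.3] 49.3 bowl [0.5822 0.1767 0.1111] 0.0204
b250 3569 0.103 [587.3  85.8] 49.6 bowl [0.5852 0.0816 0.12  ] 0.0425
```

View pics/w5.png

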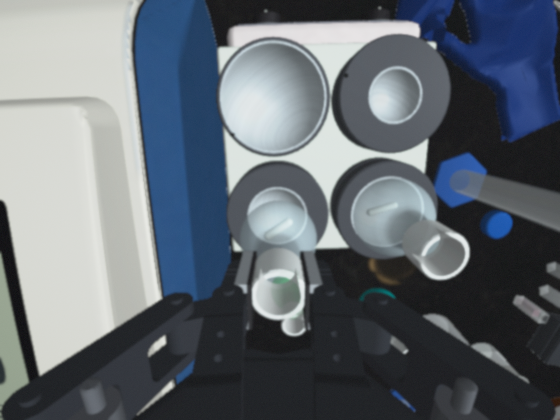

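apply_moves:
  targets:
    - {"tx":0.1,"ty":0,"tz":-1,"spin":0}
    - {"tx":0,"ty":0,"tz":-1.2,"spin":0}
    - {"tx":0,"ty":0,"tz":-1.2,"spin":0}
    - {"tx":0,"ty":0,"tz":-0.7,"spin":0}
    - {"tx":0,"ty":0,"tz":-0.3,"spin":0}
    - {"tx":0,"ty":0,"tz":-0.2,"spin":0}
    - {"tx":0,"ty":0,"tz":0,"spin":0}

```text
time: 16.65
tcp_pos: [0.6796, 0.0852, 0.1542]
tcp_rot: [-1.209, -1.21, 1.21]
contact_force: [0.3, 0.2, -0.5]
finger_gap: 0.0229
```

apply_moves:
  targets:
    - {"tx":0,"ty":0,"tz":-0.1,"spin":0}
    - {"tx":0,"ty":0,"tz":-0.1,"spin":0}
    - {"tx":0,"ty":0,"tz":0,"spin":0}

```text
time: 16.95
tcp_pos: [0.6797, 0.0852, 0.1525]
tcp_rot: [-1.209, -1.21, 1.209]
contact_force: [0.8, -0.9, 0.3]
finger_gap: 0.023
```

apply_moves:
  targets:
    - {"tx":0,"ty":0,"tz":-0.1,"spin":0}
    - {"tx":0,"ty":0,"tz":0,"spin":0}

```text
time: 17.15
tcp_pos: [0.6801, 0.0848, 0.1519]
tcp_rot: [-1.21, -1.21, 1.209]
contact_force: [0.4, -1.4, 1.2]
finger_gap: 0.0226
```

apply_moves:
  targets:
    - {"tx":0,"ty":0,"tz":-0.1,"spin":0}
    - {"tx":0,"ty":0,"tz":-0.1,"spin":0}
    - {"tx":0,"ty":0,"tz":0,"spin":0}

```text
time: 17.45
tcp_pos: [0.6805, 0.0847, 0.1516]
tcp_rot: [-1.211, -1.211, 1.209]
contact_force: [-0.8, -2.2, 8.6]
finger_gap: 0.0232
```

apply_moves:
  targets:
    - {"tx":0,"ty":0,"tz":0,"spin":0}
    - {"tx":0,"ty":0,"tz":0,"spin":0}
    - {"tx":0,"ty":0,"tz":0,"spin":0}
    - {"tx":0,"ty":0,"tz":0,"spin":0}
    - {"tx":0,"ty":0,"tz":0,"spin":0}
    - {"tx":0,"ty":0,"tz":0,"spin":0}
  gripper: 54

```text
time: 18.05
tcp_pos: [0.6795, 0.0853, 0.1491]
tcp_rot: [-1.209, -1.209, 1.21]
contact_force: [0.2, 0.6, 0.3]
finger_gap: 0.0462
```

Run:
```python
from meas import *
from bench import *
c=capture("wrist");cv2.imwrite("pics/w6.png",c["pixels"])
o=get_obs();print(o["tcp_pos"],o["contact_force"],o["finger_gap"])
rim(c,B["b50"],.15,.20,"50");rim(c,B["b100"],.15,.21,"100")
```

```text
[0.67952375 0.08524193 0.14915266] [-0.21712794  0.05887457  0.54179688] 0.04603614109301102
50 rimz 0.1826 1713 [679.5  84.6] 13.1
100 rimz 0.1946 3071 [675.9 180.1] 15.9
```

apply_moves:
  targets:
    - {"tx":0,"ty":0,"tz":1,"spin":0}
    - {"tx":0,"ty":0,"tz":2,"spin":0}
    - {"tx":0,"ty":0,"tz":2.5,"spin":0}
    - {"tx":0,"ty":0,"tz":2,"spin":0}
    - {"tx":-1,"ty":0,"tz":0.5,"spin":0}
    - {"tx":-2.5,"ty":0,"tz":0,"spin":0}
    - {"tx":-3.5,"ty":0,"tz":0,"spin":0}
    - {"tx":-3.5,"ty":0,"tz":0,"spin":0}
    - {"tx":-3.5,"ty":0,"tz":0,"spin":0}
    - {"tx":-3.5,"ty":-0.7,"tz":0,"spin":0}
    - {"tx":-3.5,"ty":-2,"tz":0,"spin":0}
    - {"tx":-2.6,"ty":-3,"tz":0,"spin":0}
    - {"tx":-1,"ty":-3.5,"tz":0,"spin":0}
    - {"tx":0,"ty":-3.5,"tz":0,"spin":0}
    - {"tx":0,"ty":-3.5,"tz":0,"spin":0}
    - {"tx":0,"ty":-3.5,"tz":0,"spin":0}
    - {"tx":0,"ty":-3.5,"tz":0,"spin":0}
    - {"tx":0,"ty":-2.5,"tz":0,"spin":0}
    - {"tx":0,"ty":0,"tz":0,"spin":0}
    - {"tx":0,"ty":0,"tz":0,"spin":0}

```text
time: 20.1
tcp_pos: [0.4328, -0.1715, 0.2287]
tcp_rot: [-1.208, -1.208, 1.208]
contact_force: [0.5, 0.4, 0.5]
finger_gap: 0.046
```

Run:
```python
from meas import *
from bench import *
c=capture("wrist");cv2.imwrite("pics/w7.png",c["pixels"])
o=get_obs();print(o["tcp_pos"],o["contact_force"],o["finger_gap"])
rim(c,(.434,-.172),.05,.13,"25");rim(c,(.432,-.287),.11,.16,"250")
s=capture("top");rim(s,B["b100"],.15,.21,"100 top");rim(s,B["b50"],.15,.21,"50 top")
```

```text
[ 0.43297824 -0.17096767  0.22877215] [-0.54520579  1.31620797  0.15589611] 0.04612860616045067
25 rimz 0.0972 258 [ 434.2 -173.4] 11.9
250 rimz 0.1452 709 [ 431.7 -287.4] 17.4
100 top rimz 0.196 58 [675.7 179.1] 15.0
50 top rimz 0.1857 40 [678.8  85.5] 12.6
```

View pics/w7.png

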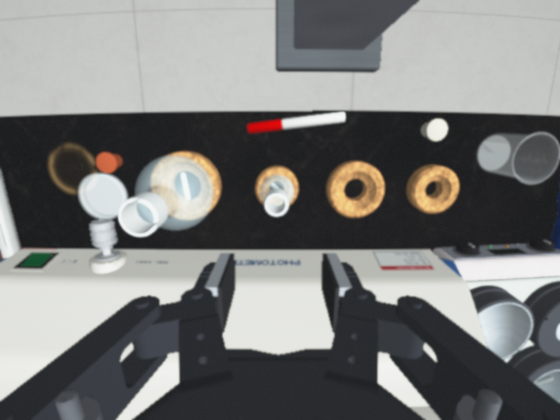

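apply_moves:
  targets:
    - {"tx":0.1,"ty":-0.2,"tz":-1,"spin":0}
    - {"tx":0,"ty":0,"tz":-2,"spin":0}
    - {"tx":0,"ty":0,"tz":-2.5,"spin":0}
    - {"tx":0,"ty":0,"tz":-2.5,"spin":0}
    - {"tx":0,"ty":0,"tz":-2.5,"spin":0}
    - {"tx":0,"ty":0,"tz":-2.5,"spin":0}
    - {"tx":0,"ty":0,"tz":-1.7,"spin":0}
    - {"tx":0,"ty":0,"tz":-1,"spin":0}
    - {"tx":0,"ty":0,"tz":-0.5,"spin":0}
    - {"tx":0,"ty":0,"tz":0,"spin":0}
    - {"tx":0,"ty":0,"tz":0,"spin":0}

```text
time: 21.3
tcp_pos: [0.4352, -0.174, 0.0681]
tcp_rot: [-1.21, -1.21, 1.21]
contact_force: [-0.0, -0.6, -0.4]
finger_gap: 0.0462
```

apply_moves:
  targets:
    - {"tx":0,"ty":0,"tz":0,"spin":0}
    - {"tx":0,"ty":0,"tz":0,"spin":0}
    - {"tx":0,"ty":0,"tz":0,"spin":0}
    - {"tx":0,"ty":0,"tz":0,"spin":0}
    - {"tx":0,"ty":0,"tz":0,"spin":0}
    - {"tx":0,"ty":0,"tz":0,"spin":0}
    - {"tx":0,"ty":0,"tz":0,"spin":0}
    - {"tx":0,"ty":0,"tz":0,"spin":0}
  gripper: 0

```text
time: 22.1
tcp_pos: [0.4352, -0.174, 0.0682]
tcp_rot: [-1.21, -1.21, 1.209]
contact_force: [0.7, 1.9, 6.3]
finger_gap: 0.0206
```

apply_moves:
  targets:
    - {"tx":0,"ty":0,"tz":0.5,"spin":0}
    - {"tx":0,"ty":0,"tz":1,"spin":0}
    - {"tx":0,"ty":0,"tz":2,"spin":0}
    - {"tx":0,"ty":0,"tz":2.5,"spin":0}
    - {"tx":0,"ty":0,"tz":2.5,"spin":0}
    - {"tx":0,"ty":1,"tz":2.5,"spin":0}
    - {"tx":0,"ty":2.5,"tz":1.5,"spin":0}
    - {"tx":0,"ty":3.5,"tz":0,"spin":0}
    - {"tx":0,"ty":3.5,"tz":0,"spin":0}
    - {"tx":0,"ty":3.5,"tz":0,"spin":0}
    - {"tx":0,"ty":3.5,"tz":0,"spin":0}
    - {"tx":0,"ty":3.5,"tz":0,"spin":0}
    - {"tx":0,"ty":3.5,"tz":0,"spin":0}
    - {"tx":1,"ty":3.5,"tz":0,"spin":0}
    - {"tx":2,"ty":3.5,"tz":0,"spin":0}
    - {"tx":3,"ty":2,"tz":0,"spin":0}
    - {"tx":3,"ty":1,"tz":0,"spin":0}
    - {"tx":3,"ty":0,"tz":0,"spin":0}
    - {"tx":2,"ty":0,"tz":0,"spin":0}
    - {"tx":0.6,"ty":0,"tz":0,"spin":0}

```text
time: 24.1
tcp_pos: [0.5821, 0.171, 0.1926]
tcp_rot: [-1.21, -1.21, 1.209]
contact_force: [-0.2, -0.5, -0.9]
finger_gap: 0.0207
```

apply_moves:
  targets:
    - {"tx":0,"ty":0,"tz":0,"spin":0}
    - {"tx":0,"ty":0,"tz":0,"spin":0}
    - {"tx":0,"ty":0,"tz":0,"spin":0}

```text
time: 24.4
tcp_pos: [0.5797, 0.1712, 0.1925]
tcp_rot: [-1.209, -1.209, 1.21]
contact_force: [0.3, -0.3, -0.7]
finger_gap: 0.0208
```

Run:
```python
from meas import *
from bench import *
c=capture("wrist");cv2.imwrite("pics/w8.png",c["pixels"])
o=get_obs();print(o["tcp_pos"],o["contact_force"],o["finger_gap"])
```

```text
[0.5798001  0.17122255 0.19256682] [ 0.4615942  -0.0077789  -0.32080648] 0.0208158587167453
```

View pics/w8.png

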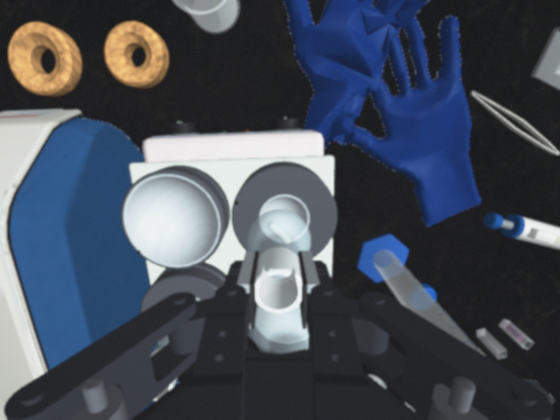

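apply_moves:
  targets:
    - {"tx":0.2,"ty":0.5,"tz":0,"spin":0}
    - {"tx":0,"ty":0,"tz":-1,"spin":0}
    - {"tx":0,"ty":0,"tz":-1.2,"spin":0}
    - {"tx":0,"ty":0,"tz":-1.2,"spin":0}
    - {"tx":0,"ty":0,"tz":-0.7,"spin":0}
    - {"tx":0,"ty":0,"tz":-0.2,"spin":0}
    - {"tx":0,"ty":0,"tz":0,"spin":0}

```text
time: 25.15
tcp_pos: [0.5823, 0.1761, 0.1486]
tcp_rot: [-1.208, -1.209, 1.21]
contact_force: [0.2, -1.2, -0.4]
finger_gap: 0.0208
```

apply_moves:
  targets:
    - {"tx":0,"ty":0,"tz":-0.1,"spin":0}
    - {"tx":0,"ty":0,"tz":-0.1,"spin":0}
    - {"tx":0,"ty":0,"tz":0,"spin":0}

```text
time: 25.45
tcp_pos: [0.5828, 0.1762, 0.1477]
tcp_rot: [-1.209, -1.21, 1.209]
contact_force: [0.0, -0.6, -0.4]
finger_gap: 0.0211
```

apply_moves:
  targets:
    - {"tx":0,"ty":0,"tz":-0.1,"spin":0}
    - {"tx":0,"ty":0,"tz":0,"spin":0}

```text
time: 25.65
tcp_pos: [0.5826, 0.1762, 0.1463]
tcp_rot: [-1.209, -1.21, 1.21]
contact_force: [-0.5, -0.8, -0.7]
finger_gap: 0.0207
```

apply_moves:
  targets:
    - {"tx":0,"ty":0,"tz":-0.1,"spin":0}
    - {"tx":0,"ty":0,"tz":-0.1,"spin":0}
    - {"tx":0,"ty":0,"tz":0,"spin":0}

```text
time: 25.95
tcp_pos: [0.5828, 0.1758, 0.1449]
tcp_rot: [-1.21, -1.21, 1.21]
contact_force: [-2.3, -2.2, 4.5]
finger_gap: 0.0209
```

apply_moves:
  targets:
    - {"tx":0,"ty":0,"tz":-0.1,"spin":0}
    - {"tx":0,"ty":0,"tz":0,"spin":0}

```text
time: 26.15
tcp_pos: [0.5831, 0.1759, 0.1448]
tcp_rot: [-1.21, -1.21, 1.209]
contact_force: [-2.8, -3.2, 8.5]
finger_gap: 0.0208
```

apply_moves:
  targets:
    - {"tx":0,"ty":0,"tz":0,"spin":0}
    - {"tx":0,"ty":0,"tz":0,"spin":0}
    - {"tx":0,"ty":0,"tz":0,"spin":0}
    - {"tx":0,"ty":0,"tz":0,"spin":0}
    - {"tx":0,"ty":0,"tz":0,"spin":0}
    - {"tx":0,"ty":0,"tz":0,"spin":0}
  gripper: 58

```text
time: 26.75
tcp_pos: [0.5825, 0.1762, 0.1431]
tcp_rot: [-1.209, -1.209, 1.21]
contact_force: [1.5, -0.2, -0.1]
finger_gap: 0.0498
```

Run:
```python
from meas import *
from bench import *
c=capture("wrist");cv2.imwrite("pics/w9.png",c["pixels"])
o=get_obs();print(o["tcp_pos"],o["contact_force"],o["finger_gap"])
rim(c,B["b25"],.15,.20,"25")
bowls(c,["b250"])
```

```text
[0.58254546 0.17625151 0.14319742] [-0.66479371  0.16626537 -0.57208094] 0.04899453589474261
25 rimz 0.1737 1490 [581.7 175.6] 12.2
b250 4084 0.1029 [586.8  85.9] 49.4 bowl [0.585  0.0813 0.1199] 0.0425
```

View pics/w9.png

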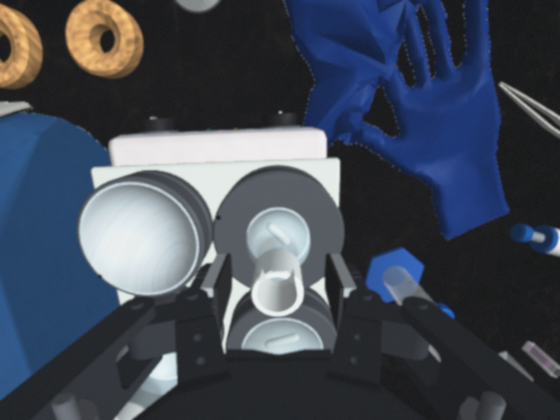

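apply_moves:
  targets:
    - {"tx":0,"ty":0,"tz":1,"spin":0}
    - {"tx":0,"ty":0,"tz":2,"spin":0}
    - {"tx":0,"ty":0,"tz":2.5,"spin":0}
    - {"tx":0,"ty":0,"tz":2.5,"spin":0}
    - {"tx":-1,"ty":0,"tz":1,"spin":0}
    - {"tx":-2.5,"ty":0,"tz":0,"spin":-3}
    - {"tx":-3,"ty":-1,"tz":0,"spin":-3}
    - {"tx":-3,"ty":-2,"tz":0,"spin":-3}
    - {"tx":-3,"ty":-3,"tz":0,"spin":-4}
    - {"tx":-2,"ty":-3.5,"tz":0,"spin":-4}
    - {"tx":-0.5,"ty":-4,"tz":0,"spin":-4}
    - {"tx":0,"ty":-4,"tz":0,"spin":-4}
    - {"tx":0,"ty":-4,"tz":0,"spin":-4}
    - {"tx":0,"ty":-4,"tz":0,"spin":-4}
    - {"tx":0,"ty":-4,"tz":0,"spin":-4}
    - {"tx":0,"ty":-4,"tz":0,"spin":-4}
    - {"tx":0,"ty":-4,"tz":0,"spin":-4}
    - {"tx":0,"ty":-4,"tz":0,"spin":0}
    - {"tx":0,"ty":-3,"tz":0,"spin":0}
    - {"tx":0,"ty":-1.5,"tz":0,"spin":0}

```text
time: 28.8
tcp_pos: [0.4317, -0.2855, 0.2329]
tcp_rot: [-1.482, -0.612, 0.613]
contact_force: [-0.0, 0.7, -0.0]
finger_gap: 0.0496
```

apply_moves:
  targets:
    - {"tx":0,"ty":0,"tz":0,"spin":0}
    - {"tx":0,"ty":0,"tz":0,"spin":0}
    - {"tx":0,"ty":0,"tz":0,"spin":0}

```text
time: 29.1
tcp_pos: [0.4326, -0.2823, 0.2332]
tcp_rot: [-1.481, -0.615, 0.615]
contact_force: [0.3, -0.1, -0.0]
finger_gap: 0.0496
```

Run:
```python
from meas import *
from bench import *
c=capture("wrist");cv2.imwrite("pics/w10.png",c["pixels"])
o=get_obs();print(o["tcp_pos"],o["contact_force"],o["finger_gap"],o["q"]);print(cv2.Rodrigues(o["tcp_rot"])[0].round(3))
rim(c,(.432,-.287),.11,.16,"250")
s=capture("top");cv2.imwrite("pics/t10.png",s["pixels"])
for n,k in dict(b25=1,b50=1,b100=1).items(): rim(s,B[n],.15,.21,n)
bowls(s,["b250"])
```

```text
[ 0.43274252 -0.28237117  0.23331661] [-0.37718618  0.53699717  0.38569489] 0.04933839002192795 [-7.31065006e-01 -4.15907457e-02  1.80282737e+00  3.38587411e-04
  1.38058239e+00 -1.51857874e+00]
[[ 0.706  0.    -0.709]
 [ 0.709  0.     0.706]
 [ 0.    -1.     0.   ]]
250 rimz 0.1454 547 [ 431.9 -287.8] 17.0
b25 rimz 0.1774 32 [581.  175.1] 11.6
b50 rimz 0.1853 43 [678.6  85.5] 12.4
b100 rimz 0.197 53 [675.5 178.7] 15.4
b250 308 0.1038 [587.   86.4] 48.9 bowl [0.5845 0.0828 0.1194] 0.0413
```

View pics/w10.png

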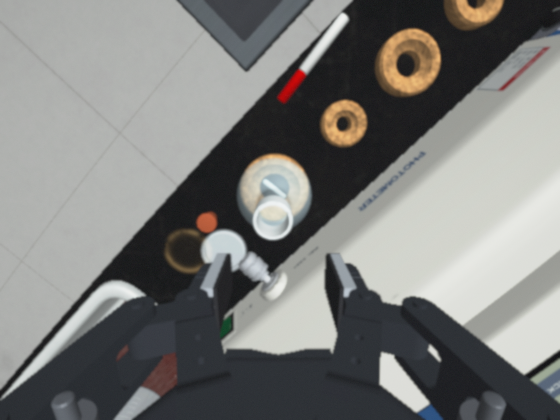

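View pics/t10.png

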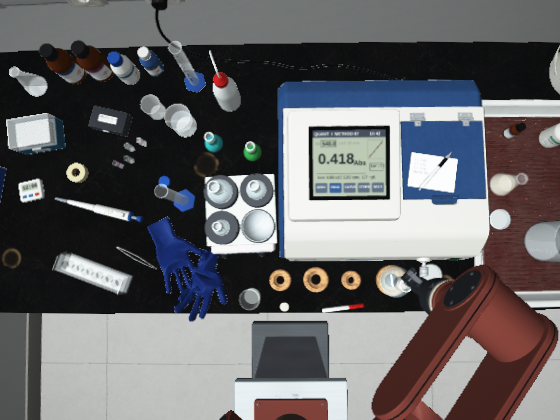

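apply_moves:
  targets:
    - {"tx":-0.1,"ty":-0.5,"tz":0,"spin":0}
    - {"tx":0,"ty":0,"tz":-1,"spin":0}
    - {"tx":0,"ty":0,"tz":-2,"spin":0}
    - {"tx":0,"ty":0,"tz":-2.5,"spin":0}
    - {"tx":0,"ty":0,"tz":-2.5,"spin":0}
    - {"tx":0,"ty":0,"tz":-2,"spin":0}
    - {"tx":0,"ty":0,"tz":-1.5,"spin":0}
    - {"tx":0,"ty":0,"tz":-0.5,"spin":0}
    - {"tx":0,"ty":0,"tz":0,"spin":0}
    - {"tx":0,"ty":0,"tz":0,"spin":0}
  gripper: 62

```text
time: 30.2
tcp_pos: [0.4321, -0.2893, 0.1142]
tcp_rot: [-1.483, -0.615, 0.614]
contact_force: [-0.5, -0.6, 0.2]
finger_gap: 0.0527
```

apply_moves:
  targets:
    - {"tx":0,"ty":0,"tz":0,"spin":0}
    - {"tx":0,"ty":0,"tz":0,"spin":0}
    - {"tx":0,"ty":0,"tz":0,"spin":0}
    - {"tx":0,"ty":0,"tz":0,"spin":0}
    - {"tx":0,"ty":0,"tz":0,"spin":0}
    - {"tx":0,"ty":0,"tz":0,"spin":0}
    - {"tx":0,"ty":0,"tz":0,"spin":0}
    - {"tx":0,"ty":0,"tz":0,"spin":0}
  gripper: 0

```text
time: 31.0
tcp_pos: [0.4324, -0.2893, 0.1145]
tcp_rot: [-1.484, -0.615, 0.613]
contact_force: [0.7, 1.2, 5.1]
finger_gap: 0.0312
```

Run:
```python
from meas import *
c=pickle.load(open("top0.pkl","rb"));W=world(c)
m=np.zeros(W.shape[:2],bool);m[250:300,412:445]=1
P=W[m&(W[...,2]>.06)&(W[...,0]<.5)]
d=np.hypot(P[:,0]-.4318,P[:,1]+.2875)
i=np.argsort(d)[:25]
print(len(P));print(np.c_[P[i],d[i]].round(3))
```

```text
239
[[ 0.429 -0.303  0.147  0.015]
 [ 0.431 -0.303  0.146  0.015]
 [ 0.433 -0.303  0.145  0.016]
 [ 0.436 -0.304  0.144  0.017]
 [ 0.426 -0.304  0.144  0.017]
 [ 0.423 -0.304  0.144  0.018]
 [ 0.454 -0.339  0.101  0.056]
 [ 0.451 -0.341  0.096  0.057]
 [ 0.451 -0.341  0.101  0.057]
 [ 0.454 -0.341  0.104  0.058]
 [ 0.459 -0.338  0.104  0.058]
 [ 0.449 -0.343  0.104  0.058]
 [ 0.456 -0.34   0.097  0.058]
 [ 0.452 -0.343  0.104  0.059]
 [ 0.455 -0.342  0.107  0.059]
 [ 0.45  -0.344  0.109  0.059]
 [ 0.457 -0.341  0.102  0.059]
 [ 0.462 -0.339  0.102  0.06 ]
 [ 0.46  -0.34   0.105  0.06 ]
 [ 0.452 -0.345  0.107  0.061]
 [ 0.455 -0.344  0.11   0.061]
 [ 0.464 -0.339  0.102  0.061]
 [ 0.457 -0.343  0.104  0.061]
 [ 0.46  -0.342  0.108  0.061]
 [ 0.462 -0.341  0.103  0.062]]
```

apply_moves:
  targets:
    - {"tx":0,"ty":0,"tz":0.5,"spin":0}
    - {"tx":0,"ty":0,"tz":1,"spin":0}
    - {"tx":0,"ty":0.3,"tz":2,"spin":0}
    - {"tx":0,"ty":0.5,"tz":2,"spin":0}
    - {"tx":0,"ty":1,"tz":2,"spin":0}
    - {"tx":0,"ty":1,"tz":2,"spin":0}
    - {"tx":0,"ty":2,"tz":2,"spin":0}
    - {"tx":0,"ty":3,"tz":1.3,"spin":0}
    - {"tx":0,"ty":3,"tz":0,"spin":0}
    - {"tx":0,"ty":3,"tz":0,"spin":0}
    - {"tx":0,"ty":3,"tz":0,"spin":0}
    - {"tx":0,"ty":3,"tz":0,"spin":0}
    - {"tx":0,"ty":3,"tz":0,"spin":0}
    - {"tx":0,"ty":3,"tz":0,"spin":0}
    - {"tx":0,"ty":3,"tz":0,"spin":0}
    - {"tx":0,"ty":3,"tz":0,"spin":0}
    - {"tx":0,"ty":2.5,"tz":0,"spin":0}
    - {"tx":0,"ty":1.5,"tz":0,"spin":0}
    - {"tx":0,"ty":0.3,"tz":0,"spin":0}
    - {"tx":0,"ty":0,"tz":0,"spin":0}

```text
time: 33.0
tcp_pos: [0.4314, 0.0723, 0.2415]
tcp_rot: [-1.482, -0.615, 0.615]
contact_force: [1.0, -0.3, -1.6]
finger_gap: 0.0311
```

apply_moves:
  targets:
    - {"tx":1,"ty":0,"tz":0,"spin":0}
    - {"tx":2,"ty":0,"tz":0,"spin":0}
    - {"tx":3,"ty":0,"tz":0,"spin":0}
    - {"tx":3,"ty":0,"tz":0,"spin":0}
    - {"tx":3,"ty":0,"tz":0,"spin":0}
    - {"tx":2,"ty":0,"tz":0,"spin":0}
    - {"tx":1.3,"ty":0,"tz":0,"spin":0}
    - {"tx":0,"ty":0,"tz":0,"spin":0}
    - {"tx":0,"ty":0,"tz":0,"spin":0}
    - {"tx":0,"ty":0,"tz":0,"spin":0}

```text
time: 34.0
tcp_pos: [0.5842, 0.0717, 0.2411]
tcp_rot: [-1.482, -0.613, 0.614]
contact_force: [0.4, 0.2, -0.8]
finger_gap: 0.031
```

Run:
```python
from meas import *
from bench import *
c=capture("wrist");cv2.imwrite("pics/w11.png",c["pixels"])
o=get_obs();print(o["tcp_pos"],o["contact_force"],o["finger_gap"])
```

```text
[0.58412563 0.07186338 0.24129809] [-0.25556863 -0.3805276  -1.431203  ] 0.030898158897121407
```

View pics/w11.png

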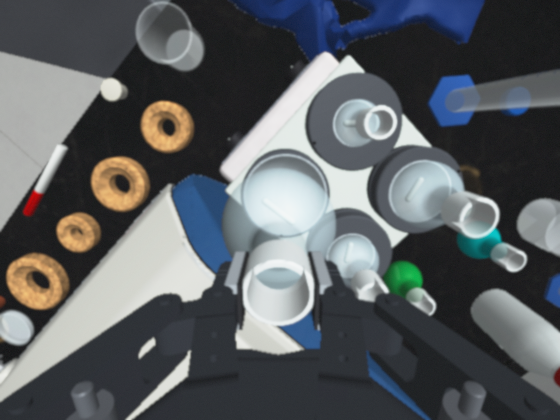

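apply_moves:
  targets:
    - {"tx":0.1,"ty":0.5,"tz":0,"spin":0}
    - {"tx":0,"ty":0.5,"tz":-0.5,"spin":0}
    - {"tx":0,"ty":0,"tz":-1,"spin":0}
    - {"tx":0,"ty":0,"tz":-1.2,"spin":0}
    - {"tx":0,"ty":0,"tz":-1.2,"spin":0}
    - {"tx":0,"ty":0,"tz":-0.7,"spin":0}
    - {"tx":0,"ty":0,"tz":-0.3,"spin":0}
    - {"tx":0,"ty":0,"tz":0,"spin":0}
    - {"tx":0,"ty":0,"tz":0,"spin":0}

```text
time: 34.95
tcp_pos: [0.5859, 0.0821, 0.1927]
tcp_rot: [-1.482, -0.615, 0.614]
contact_force: [-0.8, 0.4, -1.2]
finger_gap: 0.0306
```

apply_moves:
  targets:
    - {"tx":0,"ty":0,"tz":-0.1,"spin":0}
    - {"tx":0,"ty":0,"tz":-0.1,"spin":0}
    - {"tx":0,"ty":0,"tz":0,"spin":0}

```text
time: 35.25
tcp_pos: [0.5857, 0.0822, 0.1905]
tcp_rot: [-1.482, -0.615, 0.614]
contact_force: [-0.1, -0.5, -1.1]
finger_gap: 0.0307
```

apply_moves:
  targets:
    - {"tx":0,"ty":0,"tz":-0.1,"spin":0}
    - {"tx":0,"ty":0,"tz":-0.1,"spin":0}
    - {"tx":0,"ty":0,"tz":0,"spin":0}

```text
time: 35.55
tcp_pos: [0.5855, 0.082, 0.1882]
tcp_rot: [-1.482, -0.614, 0.615]
contact_force: [-0.6, -0.6, -1.8]
finger_gap: 0.0307
```

apply_moves:
  targets:
    - {"tx":0,"ty":0,"tz":-0.1,"spin":0}
    - {"tx":0,"ty":0,"tz":-0.1,"spin":0}
    - {"tx":0,"ty":0,"tz":0,"spin":0}

```text
time: 35.85
tcp_pos: [0.5857, 0.0816, 0.1868]
tcp_rot: [-1.483, -0.614, 0.614]
contact_force: [-1.6, -4.1, 3.3]
finger_gap: 0.0311
```

apply_moves:
  targets:
    - {"tx":0,"ty":0,"tz":-0.1,"spin":0}
    - {"tx":0,"ty":0,"tz":0,"spin":0}

```text
time: 36.05
tcp_pos: [0.5858, 0.0813, 0.1865]
tcp_rot: [-1.484, -0.614, 0.614]
contact_force: [-3.3, -4.7, 7.6]
finger_gap: 0.031
```

apply_moves:
  targets:
    - {"tx":0,"ty":0,"tz":0,"spin":0}
    - {"tx":0,"ty":0,"tz":0,"spin":0}
    - {"tx":0,"ty":0,"tz":0,"spin":0}
    - {"tx":0,"ty":0,"tz":0,"spin":0}
    - {"tx":0,"ty":0,"tz":0,"spin":0}
    - {"tx":0,"ty":0,"tz":0,"spin":0}
  gripper: 60

```text
time: 36.65
tcp_pos: [0.5855, 0.0823, 0.1852]
tcp_rot: [-1.482, -0.614, 0.614]
contact_force: [-0.6, -1.0, -0.4]
finger_gap: 0.0515
```

Run:
```python
from meas import *
from bench import *
c=capture("wrist");cv2.imwrite("pics/w12.png",c["pixels"])
o=get_obs();print(o["tcp_pos"],o["contact_force"],o["finger_gap"])
rim(c,B["b250"],.19,.23,"250")
```

```text
[0.5855379  0.08231508 0.18520219] [-0.36532733 -0.5686166  -0.16427362] 0.05095506844559628
250 rimz 0.2163 2215 [584.7  81.6] 17.1
```

View pics/w12.png

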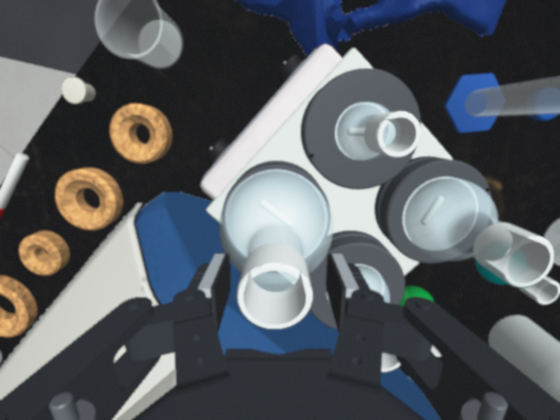

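Seated at the expected height. I'll retreat straight up and back, then verify.

apply_moves:
  targets:
    - {"tx":0,"ty":0,"tz":0.5,"spin":0}
    - {"tx":0,"ty":0,"tz":1.5,"spin":0}
    - {"tx":0,"ty":0,"tz":2,"spin":0}
    - {"tx":0,"ty":0,"tz":2,"spin":0}
    - {"tx":0,"ty":0,"tz":2,"spin":0}
    - {"tx":-1,"ty":0,"tz":1,"spin":0}
    - {"tx":-2.5,"ty":0,"tz":0,"spin":0}
    - {"tx":-3,"ty":0,"tz":0,"spin":0}
    - {"tx":-3,"ty":-1,"tz":0,"spin":0}
    - {"tx":-3,"ty":-3,"tz":0,"spin":0}
    - {"tx":-2,"ty":-4,"tz":0,"spin":0}
    - {"tx":0,"ty":-4,"tz":0,"spin":0}
    - {"tx":0,"ty":-4,"tz":0,"spin":0}
    - {"tx":0,"ty":-4,"tz":0,"spin":0}
    - {"tx":0,"ty":-4,"tz":0,"spin":0}
    - {"tx":0,"ty":-2,"tz":0,"spin":0}
    - {"tx":0,"ty":0,"tz":0,"spin":0}
    - {"tx":0,"ty":0,"tz":0,"spin":0}
    - {"tx":0,"ty":0,"tz":0,"spin":0}

```text
time: 38.6
tcp_pos: [0.4404, -0.1767, 0.2754]
tcp_rot: [-1.482, -0.615, 0.615]
contact_force: [0.0, -0.7, -0.3]
finger_gap: 0.0512
```

Run:
```python
from meas import *
from bench import *
o=get_obs();print(o["tcp_pos"],o["contact_force"])
s=capture("top");cv2.imwrite("pics/t13.png",s["pixels"])
for n,(a,b) in dict(b25=(.15,.19),b50=(.15,.2),b100=(.16,.21),b250=(.19,.23)).items(): rim(s,B[n],a,b,n)
c0=pickle.load(open("top0.pkl","rb"))
for n,c in dict(t0=c0,t1=s).items():
    W=world(c)
    for k,(u0,u1,v0,v1) in dict(cyl=(150,200,170,215),beak=(236,264,285,312)).items():
        P=W[v0:v1,u0:u1].reshape(-1,3);print(n,k,P[P[:,2]>.03].mean(0).round(4))
c=capture("scene");cv2.imwrite("pics/s13.png",c["pixels"])
```

```text
[ 0.44043588 -0.17666012  0.27542554] [ 0.02941843 -0.66278652 -0.30578811]
b25 rimz 0.177 32 [581.4 174.6] 11.7
b50 rimz 0.1863 39 [678.9  85.5] 12.4
b100 rimz 0.1975 53 [675.4 178.9] 14.9
b250 rimz 0.2195 56 [584.5  82.6] 16.8
t0 cyl [0.6639 0.2993 0.1492]
t0 beak [0.3855 0.1097 0.0596]
t1 cyl [0.664  0.2993 0.1487]
t1 beak [0.385  0.1097 0.0596]
```

View pics/t13.png

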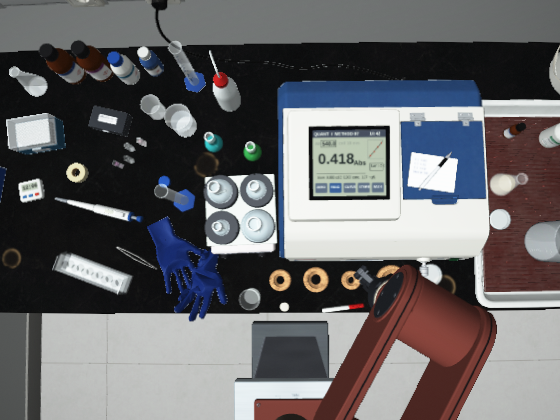

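The top view shows all four flasks upright in the blocks, around columns 222–258 and rows 190–228. The rings are empty, and the beaker and cylinder have not moved.

```bash
python3 -c "
from bench import *
print(job_done())"
```

```text
the job is handed in; nothing more can be done
None
```

All four flasks are seated, each in the bowl of its own size, released, with the arm moved clear. I placed them in the order 100, 50, 25, 250, and handed in the job at about 39 s of the 102 s allowed.

- **Height:** The wrist camera, used after each release, put every rim within about 0.2 mm of its expected seated height. The top camera read them about 2.5–3 mm higher, which is still inside the 5 mm tolerance. I took that as calibration or noise, because the same camera read two of those rims 1–3 mm high before.
- **Centring:** Rim centres lay within about 1.5 mm of the measured bowl centres in both cameras.
- **Beaker and cylinder:** Before-and-after top views show they moved less than 1 mm.
- **Forces:** No reported force went above about 11 N, including when each flask was set down.

No check failed. The only disagreement was the height difference between the two cameras.

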